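# Slide the printed bracket home in its tray bay

## Task

Slide the loose orange bracket across the tray's flat apron, nose first, into the one empty compartment (the one with the green floor) until it lies flat and fully home against the compartment's back wall. Keep it on the tray surface while you move it rather than lifting it, and leave the two brackets already stored in the other compartments where they are.

Things in the scene. Friction and masses are not known exactly. Their poses are not given: they have to be found in the camera images.
- tray: Fixed grey tray 360 (x) x 318 mm. Origin: centre of underside; deck top at +10 mm, one level. Tray x -180 to +36 mm: open apron, side rims 8 mm high. Beyond, three compartments (centres y = +100, 0, -100 mm), open to -x: 94 wide, 129 deep, walls 20 mm above the deck, 6 thick, 8 mm round posts at the mouths (x = +36). Inner face of back wall at x = +165.
- pad: Green inlay, flush with the floor of the empty compartment, 120 x 86 mm. Origin: on the deck, in the middle of the compartment's width, 65 mm before the inner face of its back wall; +x points to the back wall. Which of the three compartments it is varies.
- bracket: Loose orange flat plate 120 (x) x 80 (y) x 14 mm, 0.11 kg. Origin: centre of underside; +x points to its nose (corners cut off); black disc and four brass inserts on the tail half. Open window right through, 36 (x) x 52 (y) mm, centred 20 mm from the origin towards the nose; bars at its sides 14 mm wide, nose bar 22 mm.
- bracket_window (a point): Centre of the bracket's window, level with its top face, 14 mm above its underside; axes as the bracket.
- bracket_nose (a point): Middle of the bracket's nose face, 60 mm from its origin along +x, at half thickness.
- stored_blue: Blue bracket of the same shape, loose, already stored in one compartment. Origin: centre of its underside.
- stored_white: White bracket of the same shape, loose, already stored in another compartment. Origin: centre of its underside.
Not all that is in view belongs to the job. What is shaped like the bracket but turquoise is not meant.

How it is judged:
At the end, for the whole second after the job is handed in: Orange bracket at rest, flat (tilt < 0.04 rad, underside within 3 mm of the floor) in the green-floored compartment, nose within 8 mm of the back wall, within 12 mm of the middle and 0.15 rad of its direction; blue and white brackets within 20 mm of their starts (x of bracket in the frame of pad above -0.003 m and y of bracket in the frame of pad between -0.012 and 0.012 m and z of bracket in the frame of pad below 0.003 m and x of bracket_nose in the frame of pad above 0.05 m and angle between the x axis of bracket and the x axis of pad, either way round below 0.15 rad and angle between bracket's own z axis and vertical below 0.04 rad and linear speed of bracket below 0.01 m/s and distance of each of stored_blue, stored_white from where it was at the start of the episode below 0.02 m); the robot touches nothing.
It fails at once if the orange bracket is lifted more than 20 mm off the tray surface (z of bracket in the frame of tray above 0.03 m).
It fails at once if a stored bracket is moved by more than 20 mm (distance of any of stored_blue, stored_white from where it was at the start of the episode above 0.02 m).
It also fails if it takes over 42 s, if anything falls off the work surface, if the arm or the gripper's body presses on something with over 40 N, if the wrist force passes 120 N, or if a joint passes its speed limit or range.

## Robot

A 6-joint arm with a two-finger parallel gripper is mounted at the origin on the work surface. World frame = base frame: x ahead of the robot, y to its left, z up, the work surface at z = 0. Lengths are in m, angles in rad, forces in N, time in s.
With the tool pointing down it reaches from about 0.35 to 0.975 m from the base axis. Payload 4.9 kg.
Tool frame: the origin (TCP) lies at the very end of the fingers, on their centre line; the grasp point (between the pads) lies 19 mm behind it; z points along the fingers, y is the line along which they close (so a half turn about z gives the same grasp; the last joint's range is limited). The gripper opens to 85 mm and grips with 20 to 120 N. Pads are 22 mm wide; open, the fingers measure 114 mm over their backs; the gripper's body (76 mm by 85 mm) begins 54 mm behind the grasp point. The pads swing forward as they close: fully open they stand 13 mm farther back than shut.
Start: joints at [1.196, 0.053, 1.613, -0, 1.476, -0.119], TCP at [0.158, 0.605, 0.231] pointing down, gripper open.
Joint ranges: [-3.01, 3.01], [-1.01, 2.22], [0.06, 2.58], [-1.02, 4.17], [0.09, 2.62], [-3.14, 3.14]. Speed limits (rad/s): [2.57, 2.57, 3.14, 3.14, 3.14, 3.14].

## Interface

Orientations are given as a unit quaternion [w, x, y, z].
In Python, from plant import monitor, vision, manip gives the robot as it stands. The module is installed in compiled form; this text tells all that it offers.
- The arm moves only by the tool arm_command, never from a script. Its argument "rows" is a list of rows, each a list of 3 entries, a list of its own where there are three numbers: the finger opening in mm, from 0 to 85.4, then the shift along the world's x, y, z in units of 30 cm (1.0 is 30 cm), then the turn, a rotation vector about the world's x, y, z in units of pi/2 rad (1.0 is pi/2 rad). In form: [[claw, [x, y, z], [wx, wy, wz]], ...]. A call has 1 to 12 rows; each row is the pose to reach, as a shift and turn from the pose commanded when the call began; what a row does not reach only later rows make up. A row lasts 1/12 s, in which the tool goes at most 41.7 mm and 7.16 degrees, less where a joint would pass 70% of its speed; a pose out of reach is approached as far as the arm can. A call with a number of a shift or a turn outside -1 to 1 is refused whole. A call with a gripper value outside its range is refused whole. The fingers move at their own pace and stop on an object; the grip force is fixed at half the most. Time passes only in rows, so rows that repeat a pose let the fingers close. It gives the time, the measured TCP pose, the force, the opening and the grip force at its end, in the units of the state.
- monitor.state(): the state, without advancing time (a new reading comes with each control period).
- vision.grab_frame(name): name is "scene" or "top" or "wrist"; returns a dict with "color" (420x560x3 uint8, red, green, blue), "z_map" (420x560 float32, m along the optical axis (not along the pixel's ray), 0 where there is no reading), "mtx" (3x3 intrinsics, pixels), "k1" (the pictures are not rectified: a ray, as slopes to the right and down, at radius r is drawn at 1 + k1 r^2 times it, then the intrinsics apply), "R" (3x3) and "t" (3): a world point X has camera coordinates R X + t. Camera axes: x right, y down, z forward; pixel columns grow to the right and rows downward; lengths in m; the calibration is good to about 2 mm. A picture is of the moment at which its call begins.
- manip.job_done(): hands the job in; it is judged then, once.
The state is a dict: "time": time; "joint_pos": joint angles; "joint_vel": joint speeds; "joint_efforts": joint torques, N m; "tool_pos": TCP position; "tool_rot": TCP orientation; "contact_force": force on the tool from outside, world axes, zero at the start; "ft_torque": the same for the moment, N m; "gripper_width": opening from 0.0 (shut) to 1.0 (fully open); "grasp_force": force on a finger pad.
Only numpy, scipy, OpenCV 4.12 (cv2) and the standard library are available. Lean on these libraries where they do the work, as an engineer would, in place of code of your own. Each camera call takes 0.05 s, during which the arm holds its last target. There are 200 camera calls.

## Working session

There is one attempt and no reset: what is moved stays moved. The work goes in short steps, Python scripts to look and compute and a tool call to move; the robot and the scene stay as the last step left them, time stands still between calls to the robot, and variables do not carry over. Pictures are saved under pics/ and viewed, at most 10 in all, crops included, and the job is handed in when it is done.

Besides the shell and the picture viewer there is one more tool, called after "Call:" as a command line: name --argument value ..., lists and objects as JSON in quotes. arm_command: Moves the arm, as the interface text tells. Shifts and turns lie within -1 to 1; 1 stands for 30 cm of shift or pi/2 rad of turn. Its arguments: {"type":"object","properties":{"rows":{"type":"array"}},"required":["rows"]}

```bash
mkdir -p pics; cat > h.py <<'E'
import numpy as np, cv2
from plant import monitor, vision, manip
def grab(n,save=None):
    f=vision.grab_frame(n)
    if save: cv2.imwrite('pics/'+save,f['color'][:,:,::-1])
    return f
def ray(f,uv):
    uv=np.atleast_2d(np.asarray(uv,float)); K=f['mtx']
    d=np.c_[(uv[:,0]-K[0,2])/K[0,0],(uv[:,1]-K[1,2])/K[1,1]]
    u=d.copy()
    for _ in range(20): u=d/(1+f['k1']*(u**2).sum(1,keepdims=True))
    R=np.array(f['R']);t=np.array(f['t'])
    return -R.T@t, np.c_[u,np.ones(len(u))]@R
def onplane(f,uv,z):
    c,d=ray(f,uv); return c+d*((z-c[2])/d[:,2])[:,None]
def depthpt(f,u,v):
    c,d=ray(f,[(u,v)]); return c+d[0]*f['z_map'][int(v),int(u)]
E
python3 - <<'E'
from h import *
a=grab('top','top0.png')
b=grab('scene','scene0.png')
im=np.hstack([a['color'],b['color']])[:,:,::-1]
print(monitor.state())
print(a['mtx'],a['k1'],-np.array(a['R']).T@a['t'],a['R'])
E
```

```text
{'time': 0.1, 'joint_pos': array([ 1.19600814e+00,  5.33330849e-02,  1.61413553e+00,  1.76453390e-05,
        1.47601278e+00, -1.18999434e-01]), 'joint_vel': array([ 4.49021685e-05, -1.88146408e-03, -4.26557137e-03,  1.64737252e-04,
       -1.82214765e-03,  1.16478013e-03]), 'joint_efforts': array([ 1.12629827e-03, -3.94908285e+01, -3.71361315e+01, -9.27168298e-05,
        4.00213306e-03,  4.02808070e-06]), 'tool_pos': array([0.15791926, 0.60414389, 0.23017241]), 'tool_rot': array([-2.39313840e-04,  1.27546779e-01,  9.91832106e-01, -9.13588092e-04]), 'contact_force': array([0.27512195, 0.06255919, 0.00063724]), 'ft_torque': array([ 0.0011198 ,  0.00477562, -0.03190901]), 'grasp_force': 0.0, 'gripper_width': 1.0000998583402734}
[[442.89932657   0.         284.12380316]
 [  0.         442.89932657 209.35524637]
 [  0.           0.           1.        ]] -0.006299243008901678 [0.3918234  0.04900013 0.97380697] [[ 0.02540026 -0.99963636 -0.00905363]
 [-0.99700412 -0.02466942 -0.07330893]
 [ 0.07305893  0.01088857 -0.99726818]]
```

View pics/top0.png

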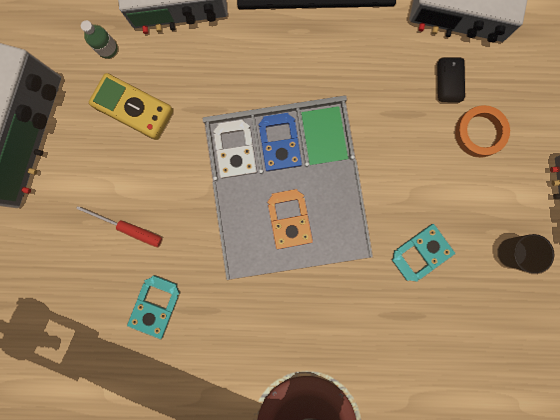

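View pics/scene0.png

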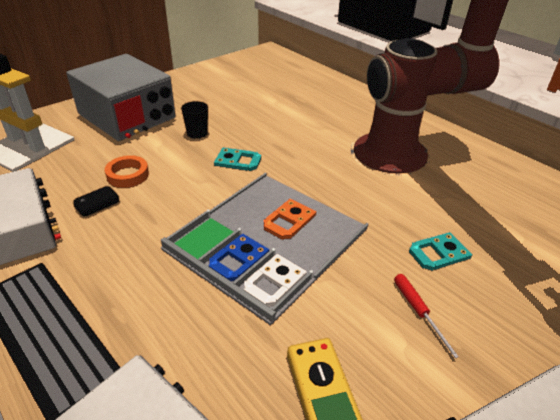

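The top view shows the tray with corners near (205,120), (346,97), (371,257) and (228,278). The orange bracket is at about (290,219) with its nose up, and the green compartment is at about (325,135), to the right of blue (281,140) and white (235,150). The scene view agrees with this. Next I'll measure them.

```bash
cat >> h.py <<'E'
def big(m):
    n,l,s,_=cv2.connectedComponentsWithStats(m.astype(np.uint8)); return (l==1+np.argmax(s[1:,4])).astype(np.uint8)
def mask(f,lo,hi,box):
    m=cv2.inRange(cv2.cvtColor(f['color'],cv2.COLOR_RGB2HSV),lo,hi)>0
    k=np.zeros_like(m); k[box[1]:box[3],box[0]:box[2]]=1
    return big(m&k)
def rect(f,m,z):
    c=max(cv2.findContours(m,0,cv2.CHAIN_APPROX_NONE)[0],key=cv2.contourArea)[:,0]
    P=onplane(f,c,z)[:,:2]
    r=cv2.minAreaRect((P*1000).astype(np.float32)); 
    return r,cv2.boxPoints(r)
def bracket(f,box):
    m=mask(f,(5,110,110),(18,255,255),box)
    r,b=rect(f,m,.024)
    cs,h=cv2.findContours(m,cv2.RETR_CCOMP,cv2.CHAIN_APPROX_NONE)
    w=max([c for c,hh in zip(cs,h[0]) if hh[3]>=0],key=cv2.contourArea)[:,0]
    rw=cv2.minAreaRect((onplane(f,w,.024)[:,:2]*1000).astype(np.float32))
    d=np.array(rw[0])-r[0]; e=b[1]-b[0],b[2]-b[1]
    x=max(e,key=np.linalg.norm); x=x/np.linalg.norm(x); x*=np.sign(x@d)
    return r,rw,np.arctan2(x[1],x[0]),m
E
python3 - <<'E'
from h import *
f=grab('top')
g=mask(f,(45,100,60),(75,255,255),(290,90,370,180))
print('pad',rect(f,g,.010))
r,rw,a,m=bracket(f,(255,175,325,260)); print('bracket',r,'win',rw,'yaw',a)
for u,v in [(290,232+6),(325,140),(345,200),(400,180)]: print(depthpt(f,u,v))
for u,v in [(205,120),(346,97),(371,257),(228,278)]: print(onplane(f,[(u,v)],.018))
E
```

```text
pad (((629.2884521484375, -24.346336364746094), (118.00170135498047, 84.33373260498047), 10.575357437133789), array([[563.55096 ,   6.275956],
       [579.0286  , -76.625305],
       [695.02594 , -54.968628],
       [679.5483  ,  27.932632]], dtype=float32))
bracket ((442.9159851074219, 48.52542495727539), (119.65907287597656, 79.43651580810547), 12.526535034179688) win ((462.1945495605469, 53.00737762451172), (39.743778228759766, 56.06578063964844), 12.224932670593262) yaw 0.21862927
[0.40025859 0.04524261 0.02533442]
[ 0.61815133 -0.02677345  0.00948084]
[0.3918234  0.04900013 0.97380697]
[ 0.53495943 -0.19554766 -0.00266669]
[[0.65469264 0.23856708 0.018     ]]
[[ 0.71337355 -0.07056288  0.018     ]]
[[ 0.36406481 -0.12936886  0.018     ]]
[[0.31144451 0.17590761 0.018     ]]
```

Call:
arm_command --rows '[[15, [0.5, -0.93, -0.1], [0, 0, 0.3]], [15, [0.5, -0.93, -0.1], [0, 0, 0.3]], [15, [0.5, -0.93, -0.1], [0, 0, 0.3]], [15, [0.5, -0.93, -0.1], [0, 0, 0.3]], [15, [0.5, -0.93, -0.1], [0, 0, 0.3]], [15, [0.5, -0.93, -0.1], [0, 0, 0.3]], [15, [0.5, -0.93, -0.1], [0, 0, 0.3]], [15, [0.5, -0.93, -0.1], [0, 0, 0.3]], [15, [0.5, -0.93, -0.1], [0, 0, 0.3]], [15, [0.5, -0.93, -0.1], [0, 0, 0.3]]]'

```text
time: 0.98
tool_pos: [0.3085, 0.3246, 0.2009]
tool_rot: [-0.0, -0.106, 0.994, 0.0]
contact_force: [0.4, -0.8, -0.2]
gripper_width: 0.176
grasp_force: 0.0
```

Call:
arm_command --rows '[[15, [0.514, -0.91, -0.3], [0, 0, 0]], [15, [0.514, -0.91, -0.3], [0, 0, 0]], [15, [0.514, -0.91, -0.3], [0, 0, 0]], [15, [0.514, -0.91, -0.3], [0, 0, 0]], [15, [0.514, -0.91, -0.3], [0, 0, 0]], [15, [0.514, -0.91, -0.3], [0, 0, 0]], [15, [0.514, -0.91, -0.3], [0, 0, 0]], [15, [0.514, -0.91, -0.3], [0, 0, 0]], [15, [0.514, -0.91, -0.3], [0, 0, 0]], [15, [0.514, -0.91, -0.3], [0, 0, 0]], [15, [0.514, -0.91, -0.3], [0, 0, 0]]]'

```text
time: 1.9
tool_pos: [0.4623, 0.0537, 0.1112]
tool_rot: [-0.0, -0.108, 0.994, 0.0]
contact_force: [0.1, -0.2, -0.1]
gripper_width: 0.173
grasp_force: 0.0
```

```bash
python3 - <<'E'
from h import *
print({k:monitor.state()[k] for k in('tool_pos','tool_rot','gripper_width')})
f=grab('wrist','w1.png')
m=mask(f,(5,110,110),(18,255,255),(0,0,560,420))
cs,h=cv2.findContours(m,cv2.RETR_CCOMP,cv2.CHAIN_APPROX_NONE)
for c,hh in zip(cs,h[0]):
  if cv2.contourArea(c)>800: print(hh[3],cv2.minAreaRect((onplane(f,c[:,0],.024)[:,:2]*1000).astype(np.float32)))
E
```

```text
{'tool_pos': array([0.46230289, 0.05371463, 0.11124028]), 'tool_rot': array([-2.75485568e-04, -1.08025024e-01,  9.94148072e-01,  3.60521725e-04]), 'gripper_width': 0.17280427399261986}
-1 ((442.3958435058594, 48.58253479003906), (119.38386535644531, 80.72960662841797), 12.24246883392334)
0 ((459.4205627441406, 52.462562561035156), (32.67863845825195, 50.70346450805664), 12.36395263671875)
0 ((413.9428405761719, 42.89494323730469), (27.27454948425293, 26.876258850097656), 57.16885757446289)
0 ((415.86517333984375, 47.24575424194336), (51.76166915893555, 70.50402069091797), 9.941486358642578)
0 ((409.8140869140625, 11.599512100219727), (38.57841873168945, 18.962038040161133), 12.082887649536133)
```

View pics/w1.png

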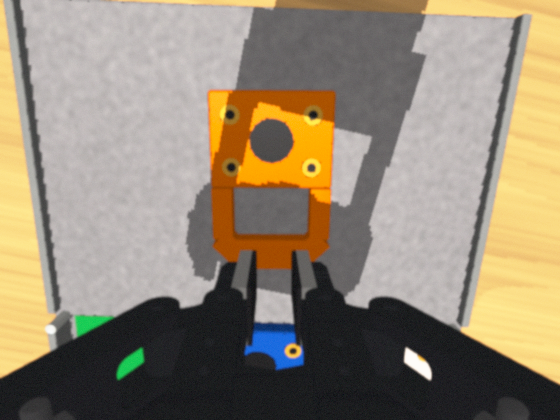

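The wrist view shows the bracket at about (270,180) with its window at (271,210). The fingers, at about (245,280) and (305,280), are aligned with it. The measured pose matches the top view, so I'm descending into the window.

Call:
arm_command --rows '[[15, [-0.001, -0.002, -0.1], [0, 0, 0]], [15, [-0.001, -0.002, -0.2], [0, 0, 0]], [15, [-0.001, -0.002, -0.25], [0, 0, 0]], [15, [-0.001, -0.002, -0.28], [0, 0, 0]], [15, [-0.001, -0.002, -0.3], [0, 0, 0]], [15, [-0.001, -0.002, -0.315], [0, 0, 0]], [15, [-0.001, -0.002, -0.322], [0, 0, 0]], [15, [-0.001, -0.002, -0.322], [0, 0, 0]]]'

```text
time: 2.62
tool_pos: [0.4626, 0.0523, 0.0153]
tool_rot: [0.001, -0.108, 0.994, -0.0]
contact_force: [0.3, -0.1, -0.1]
gripper_width: 0.176
grasp_force: 0.0
```

Call:
arm_command --rows '[[19, [0, 0, 0], [0, 0, 0]], [20, [0, 0, 0], [0, 0, 0]], [21, [0, 0, 0], [0, 0, 0]], [22, [0, 0, 0], [0, 0, 0]], [22, [0, 0, 0], [0, 0, 0]], [22, [0, 0, 0], [0, 0, 0]]]'

```text
time: 3.12
tool_pos: [0.4621, 0.052, 0.0148]
tool_rot: [0.0, -0.107, 0.994, -0.0]
contact_force: [-0.6, -0.5, -0.1]
gripper_width: 0.255
grasp_force: 0.0
```

```bash
python3 - <<'E'
from h import *
f=grab('wrist','w2.png')
E
```

```text
(no output)
```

View pics/w2.png

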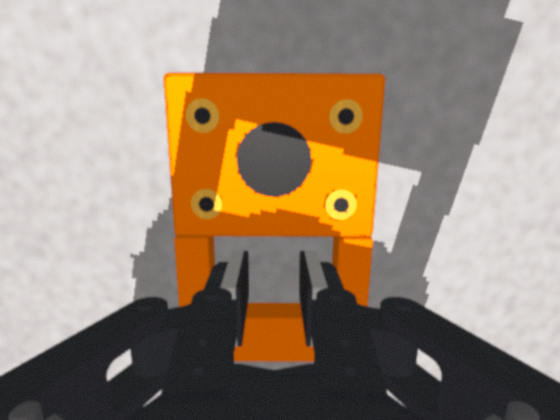

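The wrist view shows both fingers inside the window, filling its width from about (215,260) to (335,260). I'll expand them to hold the side bars, then slide sideways.

Call:
arm_command --rows '[[24, [0, 0, 0], [0, 0, 0]], [26, [0, 0, 0], [0, 0, 0]], [26, [0.006, -0.03, 0], [0, 0, -0.002]], [26, [0.013, -0.07, 0], [0, 0, -0.005]], [26, [0.021, -0.11, 0], [0, 0, -0.008]], [26, [0.029, -0.15, 0], [0, 0, -0.011]], [26, [0.037, -0.19, 0], [0, 0, -0.013]], [26, [0.045, -0.23, 0], [0, 0, -0.015]], [26, [0.053, -0.27, 0], [0, 0, -0.018]], [26, [0.06, -0.31, 0], [0, 0, -0.021]], [26, [0.066, -0.345, 0], [0, 0, -0.021]], [26, [0.066, -0.345, 0], [0, 0, -0.021]]]'

```text
time: 4.17
tool_pos: [0.4825, -0.0535, 0.015]
tool_rot: [0.0, -0.09, 0.996, -0.001]
contact_force: [-0.1, -0.5, 0.7]
gripper_width: 0.302
grasp_force: 0.2
```

```bash
python3 - <<'E'
from h import *
f=grab('top','t2.png'); w=grab('wrist')
for f,b in((f,(250,160,380,280)),(w,(0,0,560,420))):
  m=mask(f,(5,110,110),(18,255,255),b); print(m.sum(),rect(f,m,.024)[0])
E
```

```text
1633 ((522.9776000976562, -98.88928985595703), (109.30217742919922, 83.31735229492188), 74.05770874023438)
22952 ((452.2363586425781, -53.670963287353516), (92.9834213256836, 79.49124145507812), 3.889319896697998)
```

View pics/t2.png

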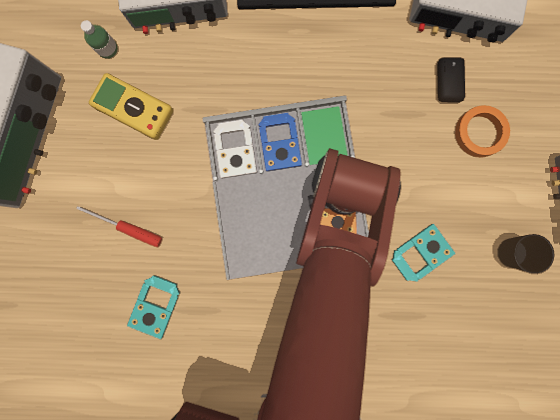

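The top view shows the arm over the bracket at about (340,220), in front of the green compartment. The wrist view gives a bracket yaw of about 4° because there's still slack, so I'll open further until the fingers bear on the bars.

Call:
arm_command --rows '[[28, [0, 0, 0], [0, 0, 0]], [30, [0, 0, 0], [0, 0, 0]], [32, [0, 0, 0], [0, 0, 0]], [34, [0, 0, 0], [0, 0, 0]], [34, [0, 0, 0], [0, 0, 0]], [34, [0, 0, 0], [0, 0, 0]]]'

```text
time: 4.77
tool_pos: [0.4817, -0.0512, 0.0146]
tool_rot: [-0.0, -0.091, 0.996, 0.0]
contact_force: [-0.2, -0.7, -0.5]
gripper_width: 0.361
grasp_force: 54.1
```

```bash
python3 - <<'E'
from h import *
w=grab('wrist','w3.png')
m=mask(w,(5,110,110),(18,255,255),(0,0,560,420)); print(m.sum(),rect(w,m,.024))
E
```

```text
22406 (((449.8323974609375, -52.61738586425781), (88.91410064697266, 79.70731353759766), 4.73030948638916), array([[402.2402  , -16.565659],
       [408.81332 , -96.00148 ],
       [497.4246  , -88.66911 ],
       [490.85147 ,  -9.233292]], dtype=float32))
```

View pics/w3.png

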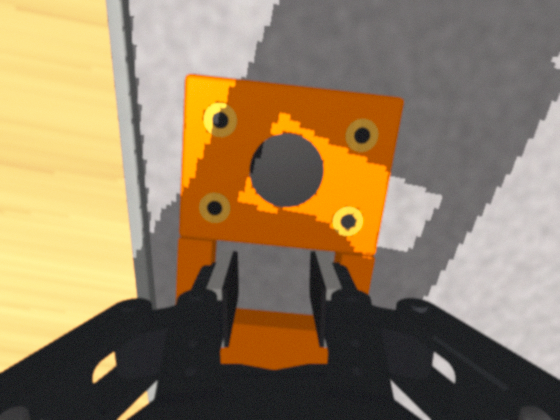

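The wrist view shows the fingers bearing on both side bars, with the bracket still about 6° clockwise of the tool; its black disc is at (287,170). I'll release a little and push forward on the nose bar with both fingers, which should square it up.

Call:
arm_command --rows '[[27, [0, 0, 0], [0, 0, 0]], [27, [0, 0, 0], [0, 0, 0]], [27, [0.016, 0.003, 0], [0, 0, 0]], [27, [0.032, 0.006, 0], [0, 0, 0]], [27, [0.048, 0.009, 0], [0, 0, 0]], [27, [0.064, 0.012, 0], [0, 0, 0]], [27, [0.08, 0.015, 0], [0, 0, 0]], [27, [0.096, 0.018, 0], [0, 0, 0]], [27, [0.112, 0.021, 0], [0, 0, 0]], [27, [0.128, 0.024, 0], [0, 0, 0]], [27, [0.128, 0.024, 0], [0, 0, 0]]]'

```text
time: 5.73
tool_pos: [0.5215, -0.0442, 0.0149]
tool_rot: [0.001, -0.091, 0.996, -0.0]
contact_force: [0.3, 0.5, -0.5]
gripper_width: 0.317
grasp_force: 1.8
```

```bash
python3 - <<'E'
from h import *
w=grab('wrist','w4.png')
m=mask(w,(5,110,110),(18,255,255),(0,0,560,420)); print(m.sum(),rect(w,m,.024))
E
```

```text
23261 (((491.0724182128906, -45.47098159790039), (91.92160034179688, 79.48426818847656), 4.788142681121826), array([[441.95465  ,  -9.703964 ],
       [448.58936  , -88.91084  ],
       [540.1902   , -81.238    ],
       [533.5555   ,  -2.0311203]], dtype=float32))
```

View pics/w4.png

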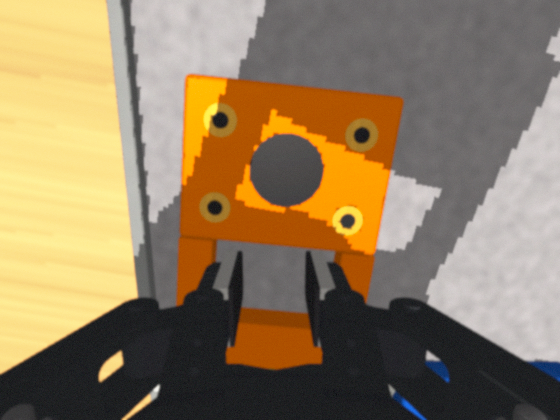

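The wrist view shows the bracket has advanced 40 mm, still skewed about 5.7° relative to the tool, with the disc again at (287,170). I'll clamp and turn the tool by +0.1 rad to square the bracket to the pad.

Call:
arm_command --rows '[[34, [0, 0, 0], [0, 0, 0]], [34, [0, 0, 0], [0, 0, 0]], [34, [0, 0, 0], [0, 0, 0]], [34, [0, 0, 0], [0, 0, 0.016]], [34, [0, 0, 0], [0, 0, 0.032]], [34, [0, 0, 0], [0, 0, 0.048]], [34, [0, 0, 0], [0, 0, 0.064]], [34, [0, 0, 0], [0, 0, 0.064]], [34, [0, 0, 0], [0, 0, 0.064]]]'

```text
time: 6.53
tool_pos: [0.5199, -0.0442, 0.0145]
tool_rot: [-0.0, -0.141, 0.99, 0.0]
contact_force: [-0.6, 0.5, -1.2]
gripper_width: 0.366
grasp_force: 54.1
```

```bash
cat >> h.py <<'E'
def rel():
    w=grab('wrist'); m=mask(w,(5,110,110),(18,255,255),(0,0,560,420)); r,b=rect(w,m,.024)
    t=b[np.argsort(b[:,0])[:2]]; a=np.arctan2(*(t[0]-t[1])*np.array([1,1]))if 0 else None
    d=t[np.argmax(t[:,1])]-t[np.argmin(t[:,1])]; a=np.arctan2(-d[0],d[1])
    u=np.array([np.cos(a),np.sin(a)]); o=t.mean(0)+60*u
    e=o-[629.3,-24.3]; c,s=np.cos(.183),np.sin(.183)
    print('size',r[1],'yaw',a,'rel yaw',a-.183,'pad xy',c*e[0]+s*e[1],-s*e[0]+c*e[1],'origin',o,'win',o+20*u)
E
python3 -c "from h import *; rel()"
```

```text
size (87.8978500366211, 79.52210235595703) yaw 0.18446115 rel yaw 0.0014611483 pad xy -127.42140740145258 1.462635531630852 origin [503.74008  -46.049973] win [523.40076  -42.381638]
```

Call:
arm_command --rows '[[34, [0.03, 0.003, 0], [0, 0, 0]], [34, [0.065, 0.008, 0], [0, 0, 0]], [34, [0.1, 0.014, 0], [0, 0, 0]], [34, [0.135, 0.02, 0], [0, 0, 0]], [34, [0.17, 0.027, 0], [0, 0, 0]], [34, [0.205, 0.033, 0], [0, 0, 0]], [34, [0.24, 0.04, 0], [0, 0, 0]], [34, [0.275, 0.046, 0], [0, 0, 0]], [34, [0.31, 0.053, 0], [0, 0, 0]], [34, [0.35, 0.06, 0], [0, 0, 0]], [34, [0.384, 0.066, 0], [0, 0, 0]], [34, [0.384, 0.066, 0], [0, 0, 0]]]'

```text
time: 7.58
tool_pos: [0.6382, -0.024, 0.015]
tool_rot: [0.001, -0.141, 0.99, -0.0]
contact_force: [-0.7, 0.3, -0.7]
gripper_width: 0.365
grasp_force: 55.7
```

```bash
python3 -c "from h import *; rel()"
```

```text
size (88.14755249023438, 79.83866119384766) yaw 0.19014017 rel yaw 0.0071401745 pad xy -7.56890398356988 -0.2696717513875897 origin [621.90656 -25.94256] win [641.5461  -22.16263]
```

Call:
arm_command --rows '[[34, [0.008, 0.0015, 0], [0, 0, 0]], [34, [0.016, 0.003, 0], [0, 0, 0]], [34, [0.022, 0.004, 0], [0, 0, 0]], [34, [0.028, 0.005, 0], [0, 0, 0]], [34, [0.034, 0.006, 0], [0, 0, 0]], [34, [0.037, 0.007, 0], [0, 0, 0]], [34, [0.037, 0.007, 0], [0, 0, 0]]]'

```text
time: 8.22
tool_pos: [0.6467, -0.0223, 0.0148]
tool_rot: [0.0, -0.141, 0.99, -0.0]
contact_force: [0.3, 1.4, -0.5]
gripper_width: 0.365
grasp_force: 55.7
```

```bash
python3 -c "from h import *; rel()"
```

```text
size (87.7864761352539, 79.7010269165039) yaw 0.18783872 rel yaw 0.00483872 pad xy 1.3828914430460753 -0.10425197634729277 origin [630.6788   -24.150852] win [650.32697 -20.41613]
```

Call:
arm_command --rows '[[34, [0.004, 0.001, 0], [0, 0, 0]], [34, [0.007, 0.0015, 0], [0, 0, 0]], [34, [0.01, 0.002, 0], [0, 0, 0]], [34, [0.01, 0.002, 0], [0, 0, 0]], [34, [0.01, 0.002, 0], [0, 0, 0]]]'

```text
time: 8.68
tool_pos: [0.6495, -0.0217, 0.0147]
tool_rot: [-0.0, -0.141, 0.99, 0.0]
contact_force: [0.4, 0.1, -0.4]
gripper_width: 0.364
grasp_force: 55.7
```

```bash
python3 -c "from h import *; rel()"
```

```text
size (87.75752258300781, 79.68518829345703) yaw 0.1877876 rel yaw 0.004787609 pad xy 4.226568294609095 0.0010070370859821542 origin [633.4558   -23.529858] win [653.1042  -19.79614]
```

No wall force yet, so I'll go another 4 mm.

Call:
arm_command --rows '[[34, [0.003, 0.0005, 0], [0, 0, 0]], [34, [0.006, 0.001, 0], [0, 0, 0]], [34, [0.009, 0.0015, 0], [0, 0, 0]], [34, [0.012, 0.002, 0], [0, 0, 0]], [34, [0.012, 0.002, 0], [0, 0, 0]], [34, [0.012, 0.002, 0], [0, 0, 0]]]'

```text
time: 9.23
tool_pos: [0.6497, -0.0217, 0.0145]
tool_rot: [-0.005, -0.141, 0.99, 0.0]
contact_force: [-14.0, -2.0, 9.5]
gripper_width: 0.366
grasp_force: 58.1
```

```bash
python3 -c "from h import *; rel()"
```

```text
size (87.77802276611328, 79.64884948730469) yaw 0.18687442 rel yaw 0.0038744211 pad xy 4.34290487637332 0.043344374101061844 origin [633.5625   -23.467056] win [653.2143   -19.751284]
```

The wall contact shows as 14 N. I'll relieve it, release and rise.

Call:
arm_command --rows '[[34, [-0.006, -0.001, 0], [0, 0, 0]], [34, [-0.011, -0.002, 0], [0, 0, 0]], [34, [-0.011, -0.002, 0], [0, 0, 0]], [28, [-0.011, -0.002, 0], [0, 0, 0]], [24, [-0.011, -0.002, 0], [0, 0, 0]], [20, [-0.011, -0.002, 0], [0, 0, 0]], [20, [-0.011, -0.002, 0], [0, 0, 0]], [20, [-0.011, -0.002, 0], [0, 0, 0]]]'

```text
time: 9.95
tool_pos: [0.6502, -0.0217, 0.0149]
tool_rot: [0.0, -0.141, 0.99, -0.0]
contact_force: [-0.6, 0.6, 0.3]
gripper_width: 0.233
grasp_force: 0.0
```

Call:
arm_command --rows '[[20, [0, 0, 0.01], [0, 0, 0]], [20, [0, 0, 0.03], [0, 0, 0]], [20, [0, 0, 0.06], [0, 0, 0]], [20, [0, 0, 0.15], [0, 0, 0]], [20, [0, 0, 0.28], [0, 0, 0]], [20, [0, 0, 0.4], [0, 0, 0]], [20, [-0.3, 0.3, 0.6], [0, 0, 0]], [20, [-0.6, 0.6, 0.7], [0, 0, 0]], [20, [-0.6, 0.6, 0.7], [0, 0, 0]], [20, [-0.6, 0.6, 0.7], [0, 0, 0]], [20, [-0.6, 0.6, 0.7], [0, 0, 0]], [20, [-0.6, 0.6, 0.7], [0, 0, 0]]]'

```text
time: 10.95
tool_pos: [0.4821, 0.1456, 0.2201]
tool_rot: [0.001, -0.141, 0.99, 0.0]
contact_force: [-0.2, 0.4, 1.2]
gripper_width: 0.235
grasp_force: 0.0
```

```bash
python3 - <<'E'
from h import *
f=grab('top','t5.png'); b=(285,80,375,190)
r,rw,a,m=bracket(f,b); print(r,rw,a)
e=np.array(r[0])-[629.3,-24.3]; c,s=np.cos(.183),np.sin(.183); print(c*e[0]+s*e[1],-s*e[0]+c*e[1])
ys,xs=np.where(m); zs=[depthpt(f,x,y)[2] for x,y in zip(xs,ys)if f['z_map'][y,x]>0]; print(np.percentile(zs,[5,50,95]))
E
```

```text
((633.7514038085938, -23.04045867919922), (121.21624755859375, 80.33174133300781), 10.43593978881836) ((652.4059448242188, -19.62076187133789), (40.69479751586914, 55.5442008972168), 10.504266738891602) 0.18214157
4.606286758703221 0.42844194771672306
[0.02005966 0.02326674 0.02597477]
```

View pics/t5.png

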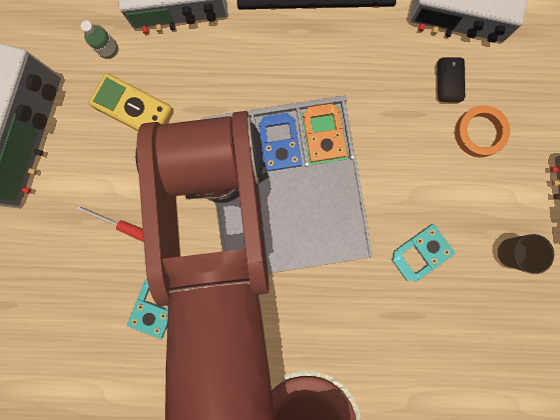

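The top view shows the orange bracket at (325,133), flat and fully home in the green compartment. Blue is unmoved at (281,140), and the arm is clear of everything.

```bash
python3 -c "from h import *; print(manip.job_done())"
```

```text
the job is handed in; nothing more can be done
None
```

The orange bracket lies flat in the green-floored compartment, measured about 0.4 mm off the middle, square to it, and within about 1 mm of the back wall; the job was handed in at about 11 s, but no verdict came back, and the arm hid the white bracket in the last picture, though nothing went near it.

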